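# Open the brazing extraction fully and start the fan

### The arm

A 7-joint arm with a two-finger parallel gripper is mounted at the origin on the work surface. World frame = base frame: x ahead of the robot, y to its left, z up, the work surface at z = 0. Lengths are in m, angles in rad, forces in N, time in s.
With the tool pointing down it reaches from about 0.4 to 0.85 m from the base axis. Payload 10.4 kg.
Tool frame: the origin (TCP) lies on the centre line of the jaws, within the pads' length; the fingertips stand 8 mm ahead of it and the grasp point (between the pads) lies 11 mm behind it; z points along the fingers, y is the direction in which the jaws open and shut (so a half turn about z gives the same grasp; the last joint's range is limited). The gripper opens to 85 mm and grips with 20 to 120 N. Pads are 22 mm wide; open, the fingers measure 114 mm over their backs; the gripper's body (76 mm by 85 mm) begins 54 mm behind the grasp point. The pads swing forward as they close: fully open they stand 13 mm farther back than shut.
Start: joints at [1.314, 0.332, -0.065, 1.46, 0.022, 1.35, -0.088], TCP at [0.145, -0.608, 0.239] pointing down, gripper open.
Joint ranges: [-2.6, 2.6], [-0.5, 2.12], [-1.47, 1.34], [0.16, 2.42], [-1.27, 4.41], [0.06, 2.06], [-2.6, 2.6]. Speed limits (rad/s): [2.22, 2.22, 2.79, 2.79, 3.14, 3.14, 3.14].

### API

Orientations are given as a unit quaternion [x, y, z, w].
In Python, from workcell import manip gives the robot as it stands.
- The arm moves only by the tool arm_command, never from a script. Its argument "targets" is text: rows parted by semicolons, each of 6 numbers parted by spaces: the shift along the tool's x, y, z in mm, then the turn, a rotation vector about the tool's x, y, z in rad. A call has 1 to 5 rows; each row shifts and turns the commanded pose from where the row before left it, along the tool's axes as they then stand; what a row does not reach is not made up. A row lasts 1/8 s, in which the tool goes at most 62.5 mm and 10.7 degrees, less where a joint would pass 70% of its speed; a pose out of reach is approached as far as the arm can. A call is refused whole if a number of a shift passes 62.5 or a number of a turn 0.188, either way. A call with a gripper value outside its range is refused whole. "grip" is the finger opening in mm, from 0 to 85.4, set as the call begins (left out, the last holds). The fingers move at their own pace and stop on an object; "squeeze" is the grip in N (left out, the last holds). Time passes only in rows, so rows that do not move let the fingers close. It gives the time, the measured TCP pose, the force and the opening at its end, in the units of the state.
- manip.get_obs(): the state, without advancing time (a new reading comes with each control period).
- manip.camera(name): name is "side" or "top"; returns a dict with "frame" (420x560x3 uint8, red, green, blue), "vertical_fov" (degrees; the focal length in pixels is half the picture's height over the tangent of half this angle, whatever the lens; pixels are square), "cx", "cy" (the principal point, pixels), "rvec" (rotation vector, rad) and "tvec" (3), from world to camera coordinates, as OpenCV has them. Camera axes: x right, y down, z forward; pixel columns grow to the right and rows downward; lengths in m; the calibration is good to about 2 mm. A picture is of the moment at which its call begins. There is no depth.
- manip.hand_in(): hands the job in, once; it reports no verdict.
Trained networks look in a picture, given as the dict that the camera call returned (one of the last four; its "shot" number tells which), for a name from the list of things; names that differ only in an ending like _2 or _b are one class to them, and where a whole thing is asked for, a point or a joint stands for the part that bears it (a point fixed in the world has none). Each returns a list of dicts, best first, with "p" (0 to 1); they miss things now and then, are a little off and sometimes report something else, mostly with a low value. They report only what shows in the picture. A call takes as long as a camera call. They do not tell look-alikes from the thing itself.
- manip.search_frame(picture, name): "xyz" ([x, y, z] in m, in the coordinates of the camera as it stood for that picture, good to about 4 mm: the middle of the surface that is visible of it).
The state is a dict: "clock": time; "joint_pos": joint angles; "joint_velocities": joint speeds; "tau": joint torques, N m; "position": TCP position; "ee_rot": TCP orientation; "ft_force": force on the tool from outside, world axes, zero at the start; "torque": the same for the moment, N m; "grip_width": opening from 0.0 (shut) to 1.0 (fully open).
Only numpy, scipy, OpenCV 4.12 (cv2) and the standard library are available. Lean on these libraries where they do the work, as an engineer would, in place of code of your own. Each camera call takes 0.05 s, during which the arm holds its last target.

### The job

Get the fume extraction going for brazing: on the box with the square grille, push the damper lever past its half-open notch all the way to the fully open stop, and then press the fan's push button on the grey switch box down and let it come up again. Do not press the button before the damper is fully open; leave the round-grille box's lever in its half-open notch, do not lift the switch box or shove it about, and leave everything else standing where it is.

Things in the scene. Friction and masses are not known exactly. Their poses are not given: they have to be found in the camera images.
- square_box: Fixed to the bench. Sheet-metal extraction box, 174 (x) x 234 (y) x 60 mm high, flat lid (deck); origin at the centre of its underside. This one has the SQUARE grille, 88 mm, 4 mm high, centred 62 mm along its own +y; the tube stub stands on it. The lever is on the -y half of the lid.
- square_lever (a joint): Lever of the square-grille box, swinging level above the lid about an upright pin; rad. 0 closed (end stop), 0.6 half open (first notch), 1.2 fully open (second notch, end stop). Grows as the knob swings clockwise seen from above, towards the box's +y. Springs pull it into the nearest notch; leaving a notch takes about 4 N at the knob; past 0.9 it snaps to 1.2. Starts closed.
- square_knob (a point): Point on the upright black knob at the end of the lever of the square-grille box: the knob is 20 mm in diameter, from 18 to 50 mm above the lid; this point is on its axis, 34 mm above the lid (94 mm above the bench) and 75 mm from the pivot. Below the knob is only the 10 mm arm.
- square_pivot (a point): Point on the hinge axis of the square lever, 34 mm above the lid, level with the knob's point. The boss itself is 26 mm in diameter and ends 19 mm above the lid. In the box's frame it is at x = 55, y = -50 mm. Two end-stop pins (10 mm diameter, 11 mm high) stand 45 mm from it.
- round_box: Fixed to the bench. Sheet-metal extraction box, 174 (x) x 234 (y) x 60 mm high, flat lid (deck); origin at the centre of its underside. This one has the ROUND grille, 88 mm diameter, 4 mm high, centred 62 mm along its own +y; the lug stands on it. Lever as on the other box.
- round_lever (a joint): Lever of the round-grille box, swinging level above the lid about an upright pin; rad. 0 closed (end stop), 0.6 half open (first notch), 1.2 fully open (second notch, end stop). Grows as the knob swings clockwise seen from above, towards the box's +y. Springs pull it into the nearest notch; leaving a notch takes about 4 N at the knob; past 0.9 it snaps to 1.2. Starts half open.
- round_knob (a point): Point on the upright black knob at the end of the lever of the round-grille box: the knob is 20 mm in diameter, from 18 to 50 mm above the lid; this point is on its axis, 34 mm above the lid (94 mm above the bench) and 75 mm from the pivot. Below the knob is only the 10 mm arm.
- switch: Loose grey switch box, 0.9 kg, 99 x 74 x 48 mm high with a rubber foot, standing on the bench between the two extraction boxes; origin at the centre of its underside. A round push button in a steel housing on its lid, 12 mm from the centre towards its own -x; a small amber lamp at its +x end.
- start_button (a joint): Travel of the push button, m: 0 released, 0.006 fully down; spring return, about 5 N fully down.
- start_button_top (a point): Centre of the top face of the black push button (32 mm diameter), moving with it; the button is pressed straight down.
- tube_stub: Bystander: steel tube offcut standing on the square grille, 32 mm diameter, 55 mm tall; origin under its centre.
- lug: Bystander: dark steel tube lug standing on the round grille, 34 mm diameter, 50 mm tall, with a side socket; origin under its centre.
- flux_jar: Bystander: closed jar, 62 mm diameter, 75 mm tall, behind the switch box; origin under its centre.
- mug: Bystander: steel mug, 80 mm diameter, 90 mm tall, at the far side; origin under its centre.
- wrench: Bystander: wrench lying flat at the right side of the bench.
- brush: Bystander: brush lying at the far side.
- hammer: Bystander: hammer lying at the left side of the bench.
There are look-alikes about, which are no part of the job. What is shaped like the switch but pink, red or yellow is not meant.

How it is judged:
On the way, in this order (a step that is already met when the one before it is completed fails the run):
1. the square-grille lever is at the fully open stop (value of joint square_lever above 1.12 rad), for 0.2 s.
2. the push button is pressed down (value of joint start_button above 0.004 m and value of joint square_lever above 1.12 rad), for 0.05 s.
At the end, for the whole second after the job is handed in: Square-grille lever above 1.12 rad (stop at 1.2), button up again (under 1.5 mm down), round-grille lever still in its half-open notch (0.45 to 0.75 rad), switch box upright and at rest, it and all bystanders within 25 mm of where they stood (value of joint square_lever above 1.12 rad and value of joint start_button below 0.0015 m and value of joint round_lever between 0.45 and 0.75 rad and angle between switch's own z axis and vertical below 0.05 rad and linear speed of switch below 0.01 m/s and not (distance of any of switch, tube_stub, lug, flux_jar, mug, wrench, brush, hammer from where it was at the start of the episode above 0.025 m)); the robot touches nothing.
It fails at once if the button is pressed before the square-grille damper is fully open (value of joint start_button above 0.003 m and value of joint square_lever below 1.1 rad).
It fails at once if the round-grille lever is pushed out of its half-open notch (value of joint round_lever below 0.4 rad or value of joint round_lever above 0.8 rad).
It fails at once if the switch box is lifted, or shoved more than 25 mm (height (world z) of switch above 0.01 m or distance of switch from where it was at the start of the episode above 0.025 m).
It fails at once if a bystander is lifted, carried or knocked more than 25 mm (distance of any of tube_stub, lug, flux_jar, mug, wrench, brush, hammer from where it was at the start of the episode above 0.025 m).
It also fails if it takes over 45 s, if anything falls off the work surface, if the arm or the gripper's body presses on something with over 40 N, if the wrist force passes 120 N, or if a joint passes its speed limit or range.

## Working session

There is one attempt and no reset: what is moved stays moved. The work goes in short steps, Python scripts to look and compute and a tool call to move; the robot and the scene stay as the last step left them, time stands still between calls to the robot, and variables do not carry over. Pictures are saved under pics/ and viewed, and the job is handed in when it is done.

Besides the shell and the picture viewer there is one more tool, called by a JSON object that holds its "name" and its "arguments", one argument or row to a line. arm_command: Moves the arm, as the interface text tells. Its arguments: {"type":"object","properties":{"targets":{"type":"string"},"grip":{"type":"number"},"squeeze":{"type":"number"}},"required":["targets"]}

```bash
mkdir -p pics; cat > h.py <<'E'
import numpy as np,cv2
from workcell import manip
def K(p):
    h,w=p['frame'].shape[:2]; f=h/2/np.tan(np.radians(p['vertical_fov'])/2)
    return np.array([[f,0,p['cx']],[0,f,p['cy']],[0,0,1]])
def RT(p): return cv2.Rodrigues(np.array(p['rvec'],float))[0],np.array(p['tvec'],float).ravel()
def proj(p,X):
    R,t=RT(p); c=K(p)@(R@np.array(X,float)+t); return c[:2]/c[2]
def toW(p,x):
    R,t=RT(p); return R.T@(np.array(x)-t)
def onz(p,uv,z):
    R,t=RT(p); d=R.T@np.linalg.inv(K(p))@np.array([uv[0],uv[1],1.]); c=-R.T@t
    return c+d*(z-c[2])/d[2]
def save(p,n,crop=None,s=1):
    f=p['frame'][:,:,::-1]
    if crop: f=f[crop[1]:crop[3],crop[0]:crop[2]]
    cv2.imwrite('pics/'+n,cv2.resize(f,None,fx=s,fy=s,interpolation=cv2.INTER_CUBIC))
E
python3 - <<'E'
from h import *
o=manip.get_obs();print({k:np.round(v,3).tolist() for k,v in o.items()})
for n in ['top','side']:
    p=manip.camera(n); save(p,n+'0.png'); R,t=RT(p); print(n,p['vertical_fov'],p['cx'],p['cy'],(-R.T@t).round(3))
    for k in ['square_box','square_knob','square_pivot','round_box','round_knob','switch','start_button_top','tube_stub','lug','flux_jar','mug']:
        for d in manip.search_frame(p,k)[:4]:
            w=toW(p,d['xyz']);print(k,round(d['p'],2),w.round(3),proj(p,w).round(0))
E
```

```text
{'clock': 0.0, 'joint_pos': [1.314, 0.333, -0.065, 1.461, 0.022, 1.35, -0.089], 'joint_velocities': [-0.002, -0.0, -0.001, -0.0, -0.001, -0.001, 0.002], 'tau': [0.0, -62.544, 0.049, -39.161, 0.016, 0.01, 0.0], 'position': [0.145, -0.608, 0.239], 'ee_rot': [0.993, 0.117, -0.0, -0.001], 'ft_force': [0.534, 0.433, 0.563], 'torque': [-0.005, 0.036, -0.004], 'grip_width': 1.002}
top 48.04061897877599 278.6953951090279 203.94406562926673 [0.322 0.031 1.478]
square_box 0.93 [0.513 0.248 0.058] [198. 220.]
square_knob 0.6 [0.543 0.185 0.08 ] [218. 208.]
square_pivot 0.75 [0.516 0.249 0.063] [197. 218.]
round_box 0.83 [ 0.512 -0.223  0.063] [353. 216.]
round_box 0.19 [0.765 0.245 0.02 ] [201. 143.]
round_box 0.17 [0.5   0.331 0.111] [166. 222.]
round_knob 0.44 [ 0.539 -0.268  0.079] [368. 206.]
switch 0.9 [ 0.568 -0.026  0.05 ] [288. 200.]
switch 0.9 [ 0.321 -0.231  0.047] [358. 279.]
switch 0.76 [0.302 0.192 0.046] [217. 290.]
switch 0.71 [0.381 0.014 0.049] [276. 261.]
start_button_top 0.67 [0.37  0.021 0.068] [274. 265.]
start_button_top 0.61 [ 0.327 -0.235  0.072] [361. 277.]
start_button
[... 914 characters left out ...]
0.496 0.281 0.056] [244. 285.]
round_knob 0.36 [ 0.558 -0.02   0.067] [277. 209.]
switch 0.92 [0.293 0.214 0.044] [335. 300.]
switch 0.7 [ 0.557 -0.007  0.044] [275. 217.]
switch 0.58 [ 0.315 -0.211  0.037] [374. 206.]
switch 0.19 [0.498 0.342 0.1  ] [228. 289.]
start_button_top 0.64 [0.312 0.207 0.068] [329. 288.]
start_button_top 0.48 [ 0.326 -0.229  0.068] [374. 194.]
start_button_top 0.4 [0.374 0.029 0.069] [330. 236.]
tube_stub 0.64 [0.496 0.34  0.1  ] [229. 289.]
lug 0.72 [ 0.506 -0.141  0.095] [310. 186.]
flux_jar 0.73 [0.717 0.02  0.047] [224. 207.]
flux_jar 0.64 [ 0.522 -0.266  0.071] [320. 173.]
mug 0.63 [ 0.739 -0.18   0.06 ] [250. 172.]
mug 0.27 [ 0.504 -0.141  0.096] [310. 186.]
```

View pics/top0.png

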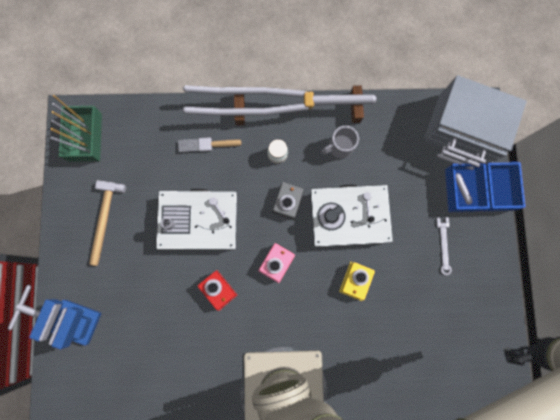

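View pics/side0.png

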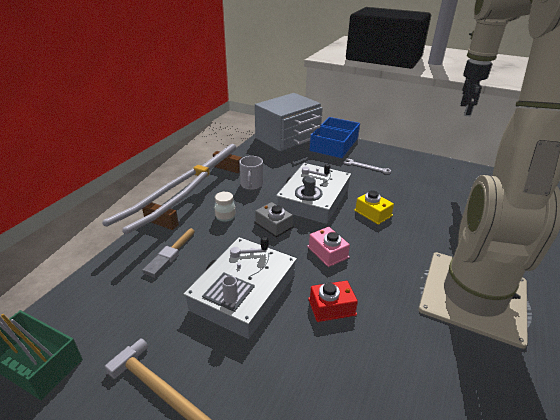

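```bash
python3 - <<'E'
import cv2
a=cv2.imread('pics/top0.png');s=cv2.imread('pics/side0.png')
cv2.imwrite('pics/top0c.png',cv2.resize(a[150:310,140:400],None,fx=3,fy=3,interpolation=2))
cv2.imwrite('pics/side0c.png',cv2.resize(s[150:330,180:420],None,fx=3.3,fy=3.3,interpolation=2))
E
```

```text
(no output)
```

View pics/top0c.png

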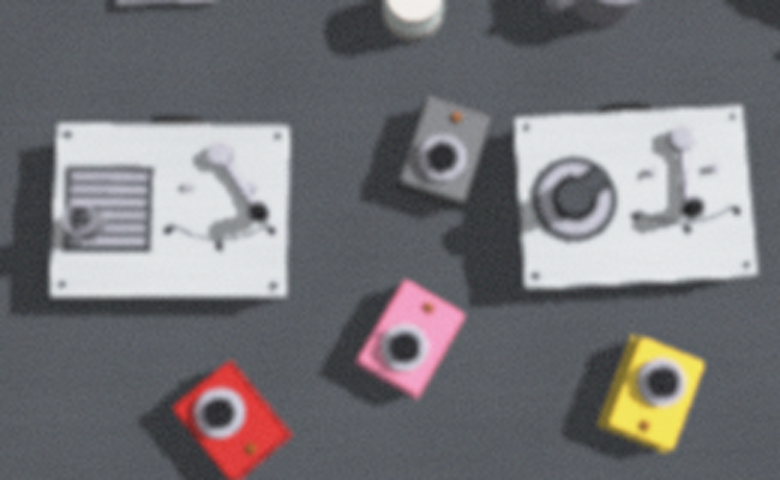

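View pics/side0c.png

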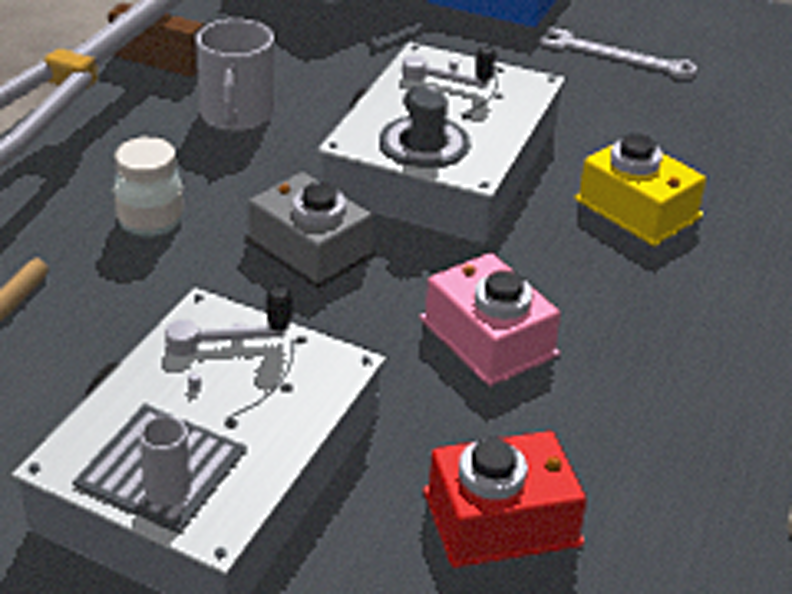

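```bash
cat > m.py <<'E'
from h import *
T=manip.camera('top');S=manip.camera('side')
def tri(a,b):
    A=[]
    for p,uv in((T,a),(S,b)):
        R,t=RT(p);P=K(p)@np.c_[R,t]
        A+=[uv[0]*P[2]-P[0],uv[1]*P[2]-P[1]]
    v=np.linalg.svd(np.array(A))[2][-1];X=v[:3]/v[3]
    return X.round(4),(proj(T,X)-a).round(1),(proj(S,X)-b).round(1)
tc=lambda x,y:np.array([(x+.5)/3-.5+140,(y+.5)/3-.5+150])
sc=lambda x,y:np.array([(x+.5)/3.3-.5+180,(y+.5)/3.3-.5+150])
E
python3 - <<'E'
from m import *
print('knobtop',tri(tc(258,212),sc(280,293)))
print('button',tri(tc(441,157),sc(319,190)))
print('pivot',tri(tc(216,154),sc(182,330)))
print('rknob',tri(tc(692,208),sc(486,51)), 'lug',tri(tc(574,197),sc(426,97)),'tube',tri(tc(82,218),sc(165,432)))
c=np.array([onz(T,tc(*q),.06) for q in [(57,123),(290,126),(288,297),(51,297)]]);print(c.round(4),np.linalg.norm(c-np.roll(c,-1,0),axis=1),c.mean(0))
s=np.array([onz(S,sc(*q),.06) for q in [(195,290),(385,358),(228,573),(15,475)]]);print(s.round(4),s.mean(0))
for p,q in((T,tc(258,212)),(S,sc(280,293))):print(onz(p,q,.11))
for p,q in((T,tc(441,157)),(S,sc(319,190))):print(onz(p,q,.07))
E
```

```text
knobtop (array([0.5029, 0.1593, 0.1067]), array([-0.1, -0.3]), array([0.5, 0.1]))
button (array([ 0.5596, -0.0221,  0.0705]), array([-0.1, -0.4]), array([0.6, 0.1]))
pivot (array([0.5655, 0.2032, 0.0787]), array([-0. , -0.1]), array([0.1, 0. ]))
rknob (array([ 0.497 , -0.2656,  0.1076]), array([-0.1, -0.4]), array([0.5, 0.1])) lug (array([ 0.511 , -0.1491,  0.1124]), array([-0.3, -0.7]), array([1. , 0.2])) tube (array([0.4997, 0.3287, 0.1134]), array([-0.1, -0.1]), array([0.2, 0.1]))
[[0.6042 0.3667 0.06  ]
 [0.5958 0.1301 0.06  ]
 [0.4219 0.1341 0.06  ]
 [0.4277 0.3699 0.06  ]] [0.23670118 0.17396857 0.23591335 0.17659166] [0.51238459 0.25020186 0.06      ]
[[0.5941 0.1383 0.06  ]
 [0.4228 0.1416 0.06  ]
 [0.4287 0.3731 0.06  ]
 [0.6009 0.3678 0.06  ]] [0.51161868 0.25522886 0.06      ]
[0.50162858 0.15869867 0.11      ]
[0.50222029 0.1631298  0.11      ]
[ 0.5585265  -0.02254891  0.07      ]
[ 0.5616314  -0.02246639  0.07      ]
```

Candidates for the switch in the top picture: grey (288,200), pink (276,261), red (217,290) and yellow (358,279). I choose the grey one. Of the two boxes, the left one (198,220) has the square slatted grille and carries the tube. Its knob is at (226,220), closed. The right one has the ring grille. The crops confirm this. Knob is at (0.503, 0.160) and 76 mm from the pivot, which fits the text.

{"name": "arm_command", "arguments": {
  "targets": "0 0 0 0 0 0.118; 0 0 0 0 0 0.117; 40 -40 0 0 0 0",
  "grip": 0,
  "squeeze": 20
}}

```text
clock: 1.68
position: [0.1815, -0.5697, 0.2388]
ee_rot: [1.0, -0.005, -0.001, 0.0]
ft_force: [1.2, 0.0, 0.1]
grip_width: 0.376
```

{"name": "arm_command", "arguments": {
  "targets": "45 -40 0 0 0 0; 45 -40 0 0 0 0; 45 -40 0 0 0 0; 45 -40 0 0 0 0; 40 -45 0 0 0 0"
}}

```text
clock: 2.3
position: [0.4065, -0.3619, 0.2395]
ee_rot: [1.0, -0.001, 0.0, 0.0]
ft_force: [0.8, -0.8, 0.1]
grip_width: -0.002
```

{"name": "arm_command", "arguments": {
  "targets": "40 -45 0 0 0 0; 30 -50 0 0 0 0; 20 -55 0 0 0 0; 5 -60 0 0 0 0; 0 -60 0 0 0 0"
}}

```text
clock: 2.92
position: [0.5006, -0.0914, 0.2394]
ee_rot: [1.0, -0.0, 0.0, 0.0]
ft_force: [0.9, -0.6, 1.0]
grip_width: -0.0
```

{"name": "arm_command", "arguments": {
  "targets": "0 -60 0 0 0 0; 0 -60 0 0 0 0; 0 -60 0 0 0 0; -3 -14 60 0 0 0; 0 0 40 0 0 0"
}}

```text
clock: 3.55
position: [0.4968, 0.1022, 0.1376]
ee_rot: [1.0, 0.001, -0.0, -0.0]
ft_force: [0.8, -0.4, -0.4]
grip_width: -0.002
```

```bash
python3 - <<'E'
from m import *
o=manip.get_obs();print(o['position'],o['ft_force'])
save(T,'top1.png',(140,130,400,310),3);save(S,'side1.png',(180,130,420,310),3.3)
E
```

```text
[0.49507369 0.10013522 0.13568625] [-1.22525112 -0.27062661  0.06219151]
```

View pics/side1.png

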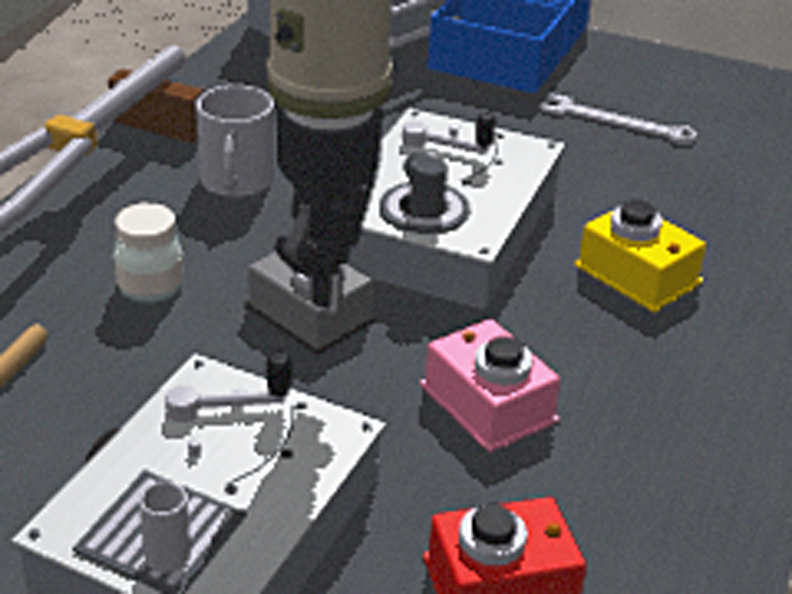

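View pics/top1.png

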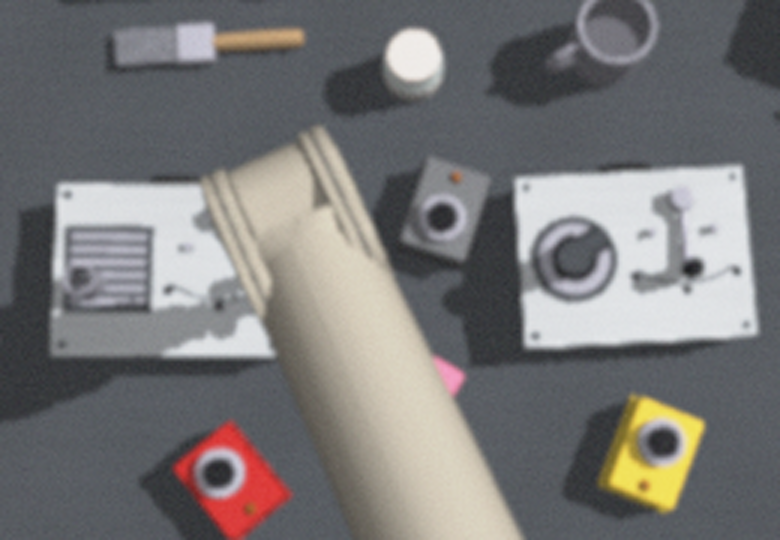

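The closed fingers are at about (322,290) in the side crop. They sit clear on the -y side of the square box's knob (279,370), and nothing has moved. Next I lower and push towards +y.

{"name": "arm_command", "arguments": {
  "targets": "0 0 42 0 0 0; 0 -15 0 0 0 0; 0 -15 0 0 0 0; 0 -10 0 0 0 0"
}}

```text
clock: 4.15
position: [0.4977, 0.1407, 0.099]
ee_rot: [1.0, -0.0, -0.0, 0.001]
ft_force: [-7.2, -10.9, 4.3]
grip_width: -0.0
```

{"name": "arm_command", "arguments": {
  "targets": "0 -10 0 0 0 0; -2 -10 0 0 0 0; 0 -10 0 0 0 0; 0 -10 0 0 0 0; 0 0 0 0 0 0"
}}

```text
clock: 4.78
position: [0.4961, 0.1813, 0.0978]
ee_rot: [1.0, -0.0, 0.0, -0.0]
ft_force: [0.5, -3.1, 2.0]
grip_width: -0.003
```

{"name": "arm_command", "arguments": {
  "targets": "0 -10 0 0 0 0; 0 -10 0 0 0 0; 0 -8 0 0 0 0; 0 0 0 0 0 0"
}}

```text
clock: 5.28
position: [0.4953, 0.2099, 0.0972]
ee_rot: [1.0, 0.0, -0.0, -0.0]
ft_force: [-0.2, -0.8, -0.3]
grip_width: -0.005
```

```bash
python3 - <<'E'
from m import *
o=manip.get_obs();print(o['position'],o['ft_force'])
save(T,'top2.png',(140,130,400,310),3);save(S,'side2.png',(180,130,420,310),3.3)
E
```

```text
[0.49555878 0.20876248 0.09712814] [-0.23306286  0.30552891  0.88278883]
```

View pics/side2.png

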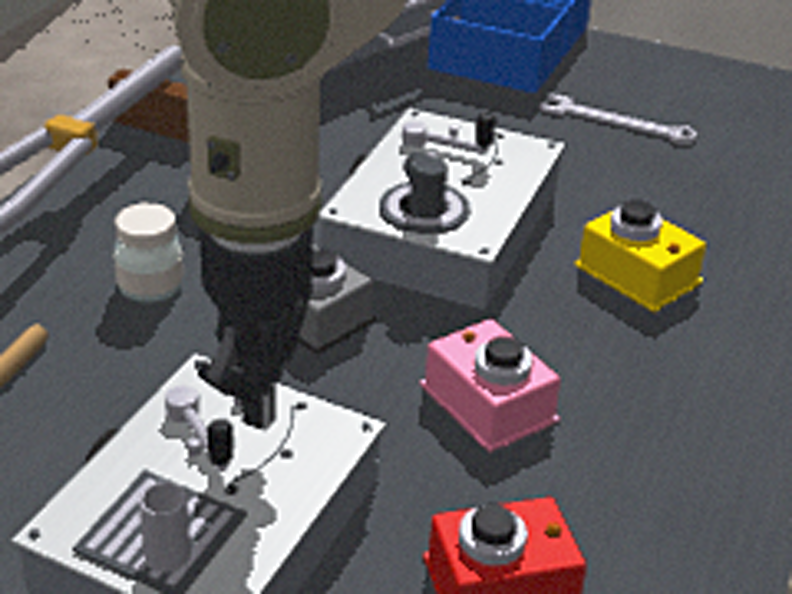

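The knob has moved to (221,440) in the side crop, at the far end of the arc, and no force remains, so it snapped open. Now I back off, lift and go over to the grey switch.

{"name": "arm_command", "arguments": {
  "targets": "0 15 -10 0 0 0; 0 0 -60 0 0 0; 16 50 0 0 0 0; 16 55 0 0 0 0; 16 55 0 0 0 0"
}}

```text
clock: 6.0
position: [0.5438, 0.0315, 0.1675]
ee_rot: [1.0, -0.001, 0.0, 0.0]
ft_force: [-0.2, 0.3, 0.3]
grip_width: -0.0
```

{"name": "arm_command", "arguments": {
  "targets": "16 55 0 0 0 0; 0 0 0 0 0 0; 0 0 0 0 0 0"
}}

```text
clock: 6.38
position: [0.5593, -0.0212, 0.1672]
ee_rot: [1.0, -0.001, -0.0, -0.0]
ft_force: [-0.3, 1.1, -0.6]
grip_width: 0.001
```

```bash
python3 - <<'E'
from m import *
o=manip.get_obs();print(o['position'],o['ft_force'])
save(T,'top3.png',(140,130,400,310),3);save(S,'side3.png',(180,130,420,310),3.3)
tc=lambda x,y:np.array([(x+.5)/3-.5+140,(y+.5)/3-.5+130])
sc=lambda x,y:np.array([(x+.5)/3.3-.5+180,(y+.5)/3.3-.5+130])
for d in manip.search_frame(S,'square_knob'): print(d['p'],toW(S,d['xyz']))
print(onz(S,sc(221,424),.11))
E
```

```text
[ 0.55928135 -0.02007217  0.16735973] [-0.40496302  0.60969211 -0.45237013]
0.76 [0.53778995 0.22706454 0.07466739]
0.7 [0.56132269 0.55647257 0.01989356]
0.3 [0.75836448 0.25226452 0.01569139]
[0.50550267 0.24620321 0.11      ]
```

View pics/side3.png

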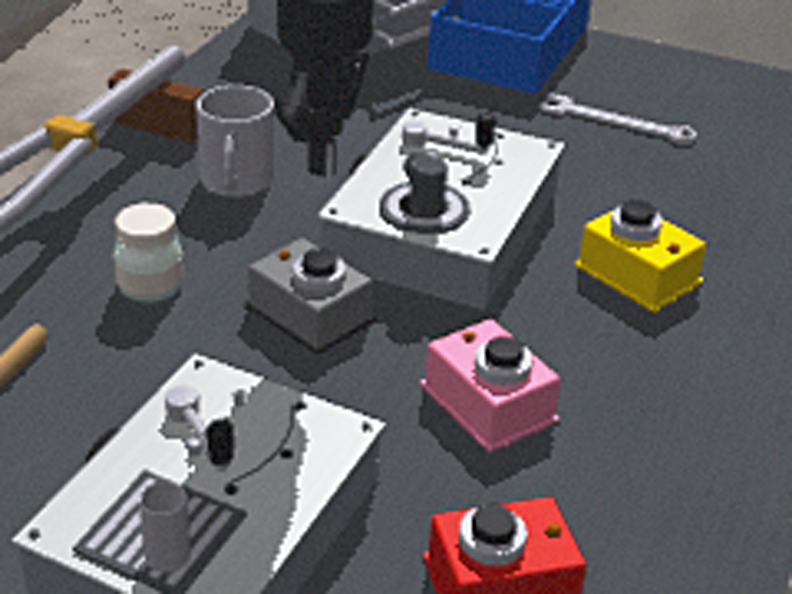

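View pics/top3.png

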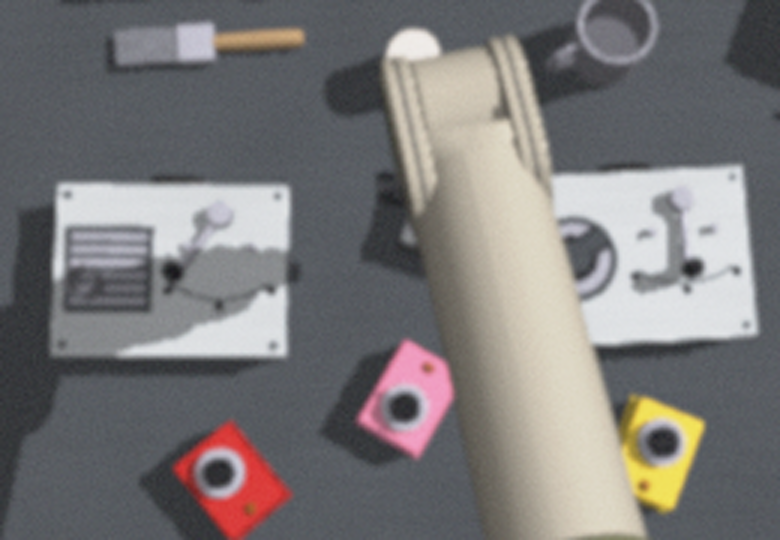

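The lever now rests at the far end of its arc: knob top about (0.505, 0.246), predicted for 1.2 rad (0.504, 0.2445). The fingers are over the grey button, and the side crop shows the tip above (320,260). Now I press.

{"name": "arm_command", "arguments": {
  "targets": "0 2 50 0 0 0; 0 0 30 0 0 0; 0 0 0 0 0 0; 0 0 0 0 0 0"
}}

```text
clock: 7.02
position: [0.5603, -0.0228, 0.0888]
ee_rot: [1.0, -0.0, 0.001, -0.0]
ft_force: [0.6, -0.2, 0.4]
grip_width: 0.001
```

{"name": "arm_command", "arguments": {
  "targets": "0 0 6 0 0 0; 0 0 3 0 0 0; 0 0 0 0 0 0"
}}

```text
clock: 7.4
position: [0.5595, -0.0236, 0.0783]
ee_rot: [1.0, -0.001, 0.0, 0.0]
ft_force: [-0.6, -0.3, 0.6]
grip_width: 0.002
```

{"name": "arm_command", "arguments": {
  "targets": "0 0 2 0 0 0; 0 0 0 0 0 0"
}}

```text
clock: 7.65
position: [0.5597, -0.0235, 0.0765]
ee_rot: [1.0, -0.001, 0.0, 0.0]
ft_force: [0.1, -0.1, 2.2]
grip_width: -0.003
```

{"name": "arm_command", "arguments": {
  "targets": "0 0 2 0 0 0; 0 0 0 0 0 0"
}}

```text
clock: 7.9
position: [0.5597, -0.0235, 0.0744]
ee_rot: [1.0, -0.001, 0.0, 0.0]
ft_force: [-0.5, -0.2, 3.8]
grip_width: -0.004
```

{"name": "arm_command", "arguments": {
  "targets": "0 0 2 0 0 0; 0 0 0 0 0 0"
}}

```text
clock: 8.15
position: [0.5597, -0.0235, 0.0723]
ee_rot: [1.0, -0.001, 0.0, 0.0]
ft_force: [-0.8, 0.6, 5.2]
grip_width: 0.005
```

{"name": "arm_command", "arguments": {
  "targets": "0 0 1.5 0 0 0; 0 0 0 0 0 0"
}}

```text
clock: 8.4
position: [0.5598, -0.0235, 0.072]
ee_rot: [1.0, -0.001, 0.0, 0.0]
ft_force: [-4.8, -0.1, 15.4]
grip_width: 0.004
```

The press bottomed out: the force rose along the spring to 5 N, then jumped to 15 N at 6 mm below first contact. Now I lift off.

{"name": "arm_command", "arguments": {
  "targets": "0 0 -10 0 0 0; 0 0 -50 0 0 0; 0 0 -60 0 0 0; 0 60 -20 0 0 0; -60 20 0 0 0 0"
}}

```text
clock: 9.02
position: [0.5016, -0.1058, 0.2114]
ee_rot: [1.0, -0.002, 0.001, -0.0]
ft_force: [-1.0, -0.4, 0.7]
grip_width: 0.0
```

{"name": "arm_command", "arguments": {
  "targets": "-20 55 0 0 0 0; -20 55 0 0 0 0; -20 55 0 0 0 0; -30 50 0 0 0 0; 0 0 0 0 0 0"
}}

```text
clock: 9.65
position: [0.4065, -0.3215, 0.21]
ee_rot: [1.0, -0.005, -0.001, 0.0]
ft_force: [0.3, 0.4, -0.2]
grip_width: 0.002
```

```bash
python3 - <<'E'
from m import *
o=manip.get_obs();print(o['position'],o['ft_force'],abs(o['joint_velocities']).max() if hasattr(o['joint_velocities'],'max') else '')
save(T,'top4.png',(140,130,400,310),3);save(S,'side4.png',(180,130,420,310),3.3)
for n in ['switch','start_button_top','flux_jar']:
  for p in (T,S):
    print(n,[toW(p,d['xyz']).round(3).tolist() for d in manip.search_frame(p,n)[:4]])
E
```

```text
[ 0.40951564 -0.31730797  0.21024828] [ 0.18801813  0.81626616 -0.00097471] 0.02897103707954518
switch [[0.38, 0.013, 0.05], [0.302, 0.193, 0.047], [0.57, -0.027, 0.05], [0.316, -0.227, 0.044]]
switch [[0.559, -0.007, 0.044], [0.293, 0.213, 0.044], [0.369, 0.037, 0.042], [0.317, -0.212, 0.041]]
start_button_top [[0.329, -0.235, 0.071], [0.544, 0.218, 0.08], [0.559, -0.026, 0.07], [0.369, 0.022, 0.073]]
start_button_top [[0.33, -0.229, 0.068], [0.312, 0.203, 0.066], [0.56, -0.018, 0.067]]
flux_jar [[0.718, 0.003, 0.074]]
flux_jar [[0.718, 0.019, 0.047], [0.421, -0.508, 0.005]]
```

View pics/side4.png

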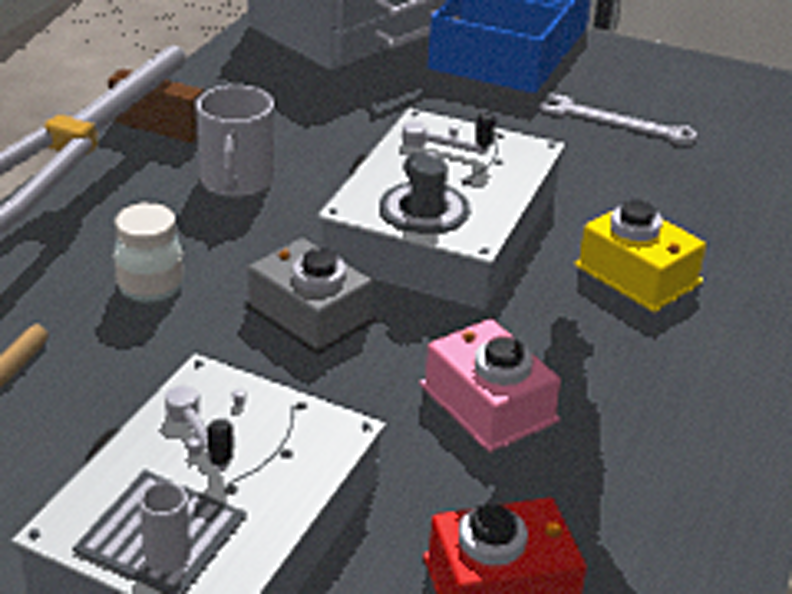

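View pics/top4.png

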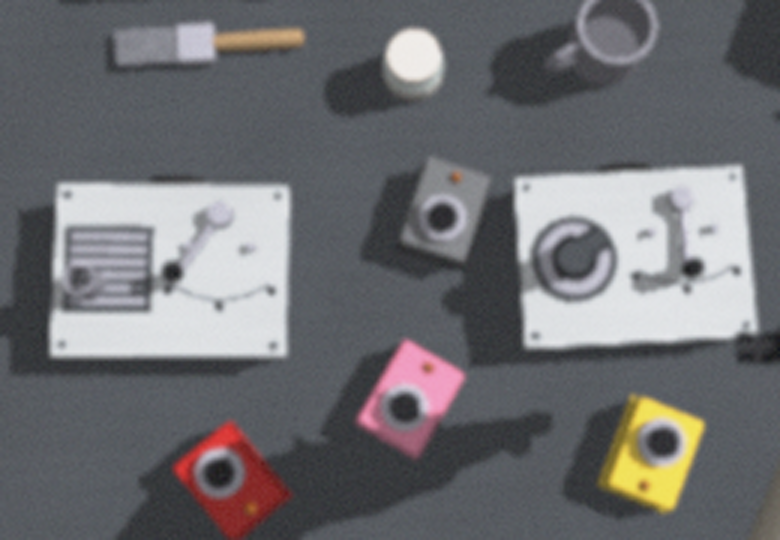

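The square box's lever is at the open end (knob at (172,271) in the top crop). The grey switch is where it was (441,217) with its button up. The round lever is still at half open (692,268), and the rest stands as before.

```bash
python3 -c "
from workcell import manip
print(manip.hand_in())"
```

```text
the job is handed in; nothing more can be done
None
```

The square-grille damper is fully open and the fan button on the grey switch box has been pressed and released. The job was handed in at about 10 s of the 45 s allowed; no verdict came back.

- **Damper:** I pushed the lever with the closed fingers past the half-open notch until it snapped to the end. The knob's top was then measured at about (0.505, 0.246) m, against a prediction of (0.504, 0.2445) m for 1.2 rad.
- **Button:** Only after that check did I press it. The force rose to about 5 N over roughly 6 mm, then jumped to 15 N at the stop, and I lifted off.
- **Last pictures:** The button's top is back at about 70 mm and the switch box has not moved. The round-grille lever is still at half open. The tube stub, lug, jar, mug and brush look unmoved. The wrench's last check was the side view, where it looked unmoved. The arm is clear, with no contact force beyond sensor noise.
- **Not checked or disagreeing:** The hammer was outside the crops I viewed at the end, but the arm never went near it. After the push, the detector put the square knob about 37 mm from where I measured it, with p = 0.76. I went by the picture instead.

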